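# Pry open the lever stop and hold it at the fourth click

## Task

Use the thin steel blade through the slot in the housing's front to lever up the flush wooden lid, keeping your fingers off the lid while it is shut, swing it right open, and lay the blade back flat on the bench. Then take the knob of the ratchet lever inside and swing it clockwise (seen from above) until you have felt exactly four clicks, never a fifth. Finish while still holding the lever there, as it springs back if let go, and leave the ebony box and the spokeshave where they are.

Things in the scene. Friction and masses are not known exactly. Their poses are not given: they have to be found in the camera images.
- housing: Fixed wooden box of the lever stop, 160 (x) x 220 (y) x 60 mm high, walls 8 mm, floor 6 mm, closed by the lid on top. Origin: centre of its underside, on the bench. +x points from its front (slot side, towards the robot) to its back (hinge side), +y to its left side, where a steel stop bar sticks out; z up.
- slot (a point): Mouth of the prying slot, on the outer face of the housing's front wall, at (-80, 30, 55.5) mm in the housing frame. The slot is a notch in the wall's top right under the lid: 60 mm wide, 9 mm high (z 51 to 60 mm), through the 8 mm wall into the hollow, where nothing stands above 46 mm. A brass ledge, 60 mm wide, sticks out 8 mm under it, its top level with the slot's floor.
- lid: Flat dark wooden lid 160 x 220 x 8 mm, 0.1 kg, on the housing. Origin: middle of its hinge line, which runs along y at (80, 0, 60) mm in the housing frame; shut, it reaches 160 mm to -x and its z is vertical. It opens by rising at the front and tipping back, to a stop at 1.9 rad (109 degrees). The hinge is stiff: it stays at any angle; about 1.5 N at its front edge lifts it.
- blade: Loose thin prying blade, lying flat, 180 mm long, 0.07 kg: wooden handle 100 x 22 mm, 16 mm high, and a straight steel blade 80 x 18 mm, 2.5 mm thick, leaving the handle's front end at mid height (8 mm above the underside). Origin: underside, at the joint of handle and blade; +x points along the blade to its tip, z up.
- blade_tip (a point): Middle of the blade's tip, 80 mm ahead (+x) of the blade's origin and 8 mm above its underside.
- blade_grip (a point): A good place to grip the handle across its 22 mm width: 25 mm behind the handle's front end, mid height; 105 mm behind the tip, near the centre of mass.
- lever: Steel lever on a toothed disc of radius 42 mm. Origin: on its upright pivot at bench level, at (30, 0) mm in the housing frame; axes as the housing's at the start. Turns clockwise from above by up to 1.35 rad against a spring that always pushes it back, 3 to 11 N at the knob. Teeth are 0.20 rad apart (16 mm at the knob); the free swing before the first tooth differs from time to time.
- knob (a point): Centre of the lever's upright round wooden knob: diameter 18 mm, from 18 to 46 mm over the bench, this point at 32 mm, 80 mm from the pivot. At the start it lies to the housing's right front, 0.65 rad to the -y side of the line from the pivot to the front; clicking, it swings towards +y. Free by 16 mm or more all round.
- catch: Brass block, top 22 mm over the bench, left of the disc; origin on the lever's pivot, +y towards the block, turned -0.13 to 0.13 rad from the housing. Its sprung pin rides over the teeth, one click each: at the knob the resistance rises by 1 to 3 N towards a tooth's top, drops by 3 to 5 N just past it, and recovers in the valley, 0.10 rad past the top. First top at 0.10 to 0.36 rad of swing.
- ebony_box: Bystander: half-built dark open box 90 x 70 x 45 mm, on the shooting board (a wooden board 260 x 140 mm, with its cross fence up to 36 mm high) to the left of the housing. Origin: centre of its underside.
- spokeshave: Bystander: dark steel spokeshave, 240 mm across its two handles, lying on the bench at the far right. Origin: centre of its underside.

How it is judged:
On the way, in this order (a step that is already met when the one before it is completed fails the run):
1. the blade levers the lid up (angle between lid's own z axis and vertical above 0.2 rad and contact force between blade and lid above 0.2 N), for 0.1 s.
2. the lid stands right open (angle between lid's own z axis and vertical above 1.45 rad), for 0.2 s.
3. blade laid down, lever held at the fourth click (height (world z) of blade below 0.012 m and contact force between the fingers and blade below 0.1 N and angle between the x axis of lever and the x axis of catch, either way round between 0.85 and 1.02 rad and contact force between the fingers and lever above 2 N), for 0.3 s.
At the end, for the whole second after the job is handed in: Fingers hold the lever still (over 2 N) 0.02 rad past the fourth tooth's top to 0.01 rad short of the fifth (0.85 to 1.02 rad from the catch's axes); lid open past 83 degrees; blade flat on the bench, let go, clear of the lever; ebony box and spokeshave moved under 20 mm (all of step 3 and angular speed of lever below 0.2 rad/s and contact force between blade and lever below 0.1 N and angle between lid's own z axis and vertical above 1.45 rad and angle between blade's own z axis and vertical below 0.15 rad and linear speed of blade below 0.03 m/s and distance of each of ebony_box, spokeshave from where it was at the start of the episode below 0.02 m); the arm keeps its last pose, push and grip.
It fails at once if a fifth click (angle between the x axis of lever and the x axis of catch, either way round above 1.035 rad).
It fails at once if fingers on the lid while it is shut (angle between lid's own z axis and vertical below 0.2 rad and contact force between the fingers and lid above 0.5 N).
It fails at once if ebony box disturbed (distance of ebony_box from where it was at the start of the episode above 0.03 m).
It fails at once if spokeshave disturbed (distance of spokeshave from where it was at the start of the episode above 0.03 m).
It also fails if it takes over 72 s, if anything falls off the work surface, if the arm or the gripper's body presses on something with over 40 N, if the wrist force passes 120 N, or if a joint passes its speed limit or range.

## Robot

A 7-joint arm with a two-finger parallel gripper is mounted at the origin on the work surface. World frame = base frame: x ahead of the robot, y to its left, z up, the work surface at z = 0. Lengths are in m, angles in rad, forces in N, time in s.
With the tool pointing down it reaches from about 0.35 to 0.9 m from the base axis. Payload 8.1 kg.
Tool frame: the origin (TCP) lies midway between the tips of the shut fingers; the grasp point (between the pads) lies 19 mm behind it; x points along the fingers, y is the direction in which the jaws open and shut, and the axes are right-handed (so a half turn about x gives the same grasp; the last joint's range is limited). The gripper opens to 85 mm and grips with 20 to 120 N. Pads are 22 mm wide; open, the fingers measure 114 mm over their backs; the gripper's body (76 mm by 85 mm) begins 54 mm behind the grasp point. The pads swing forward as they close: fully open they stand 13 mm farther back than shut.
Start: joints at [-1.238, 0.434, 0.025, 1.573, -0.012, 1.134, -0.075], TCP at [0.264, 0.567, 0.231] pointing down, gripper open.
Joint ranges: [-2.62, 2.62], [-0.44, 2.09], [-1.27, 1.32], [0.08, 2.57], [-1.32, 4.46], [0.12, 2], [-2.74, 2.74]. Speed limits (rad/s): [2.22, 2.22, 3.01, 3.01, 3.14, 3.14, 3.14].

## Interface

Orientations are given as a unit quaternion [w, x, y, z].
In Python, from plant import env gives the robot as it stands.
- The arm moves only by the shell command python3 -m crank 'ROWS'. ROWS is JSON, a list of rows, each a list of 3 entries, a list of its own where there are three numbers: the shift along the tool's x, y, z in m, then the turn, a rotation vector about the tool's x, y, z in rad, then the closure, from -1 (fully open) to 1 (shut). In form: [[[x, y, z], [ax, ay, az], hand], ...]. A call has 1 to 5 rows; each row shifts and turns the commanded pose from where the row before left it, along the tool's axes as they then stand; what a row does not reach is not made up. A row lasts 1/8 s, in which the tool goes at most 62.5 mm and 10.7 degrees, less where a joint would pass 70% of its speed; a pose out of reach is approached as far as the arm can. A call is refused whole if a number of a shift passes 0.0625 or a number of a turn 0.188, either way. A call with a gripper value outside its range is refused whole. The fingers move at their own pace and stop on an object; the grip force is fixed at half the most. Time passes only in rows, so rows that do not move let the fingers close. It gives the time, the measured TCP pose, the force and the opening at its end, in the units of the state.
- env.read_state(): the state, without advancing time (a new reading comes with each control period).
- env.read_camera(name): name is "side" or "top"; returns a dict with "color" (400x640x3 uint8, red, green, blue), "vfov" (degrees; the focal length in pixels is half the picture's height over the tangent of half this angle, whatever the lens; pixels are square), "cx", "cy" (the principal point, pixels), "distortion" ([k1, k2, p1, p2, k3] as OpenCV has them; the pictures are not rectified), "world_from_camera" (4x4, takes a point from camera to world coordinates). Camera axes: x right, y down, z forward; pixel columns grow to the right and rows downward; lengths in m; the calibration is good to about 2 mm. A picture is of the moment at which its call begins. There is no depth.
- env.job_done(): hands the job in, once; it reports no verdict.
The state is a dict: "time_s": time; "qpos": joint angles; "qvel": joint speeds; "tau": joint torques, N m; "ee_pos": TCP position; "tool_rot": TCP orientation; "contact_force": force on the tool from outside, world axes, zero at the start; "wrist_torque": the same for the moment, N m; "grip_width": finger opening in m.
Only numpy, scipy, OpenCV 4.12 (cv2) and the standard library are available. Lean on these libraries where they do the work, as an engineer would, in place of code of your own. Each camera call takes 0.05 s, during which the arm holds its last target.

## Working session

There is one attempt and no reset: what is moved stays moved. The work goes in short steps, Python scripts to look and compute and a shell command to move; the robot and the scene stay as the last step left them, time stands still between calls to the robot, and variables do not carry over. Pictures are saved under pics/ and viewed, and the job is handed in when it is done.

```bash
ls; mkdir -p pics
python3 - <<'E'
from plant import env
import cv2,numpy as np
s=env.read_state()
for k,v in s.items(): print(k,np.round(v,4))
for n in ("side","top"):
    c=env.read_camera(n)
    cv2.imwrite(f"pics/{n}0.png",c["color"][:,:,::-1])
    print(n,c["vfov"],c["cx"],c["cy"],c["distortion"]);print(np.round(c["world_from_camera"],4))
E
```

```text
pics
time_s 0.0
qpos [-1.2376  0.4352  0.025   1.5741 -0.0116  1.134  -0.0751]
qvel [ 0.001  -0.0011 -0.0005  0.0001  0.0005 -0.0009 -0.0004]
tau [-1.00000e-04 -6.70469e+01  1.02460e+00 -3.16213e+01  1.55000e-02
  1.20000e-02  0.00000e+00]
ee_pos [0.2637 0.5661 0.2305]
tool_rot [ 0.6903  0.1523  0.6904 -0.1535]
contact_force [-0.137   0.6264 -0.5493]
wrist_torque [ 0.0102  0.0221 -0.0508]
grip_width 0.0856
side 51.67740343500556 320.9529544199783 196.30328788548522 [-0.10541558  0.          0.          0.          0.        ]
[[ 0.9727 -0.1669  0.1612  0.3682]
 [-0.232  -0.7082  0.6668 -0.8007]
 [ 0.0029 -0.686  -0.7276  0.971 ]
 [ 0.      0.      0.      1.    ]]
top 47.25061449207622 313.31538169347647 201.13815567394974 [-0.06711616  0.          0.          0.          0.        ]
[[ 0.0092 -0.9759  0.2182  0.3326]
 [-0.9999 -0.0104 -0.0043 -0.003 ]
 [ 0.0064 -0.2182 -0.9759  1.2021]
 [ 0.      0.      0.      1.    ]]
```

View pics/side0.png

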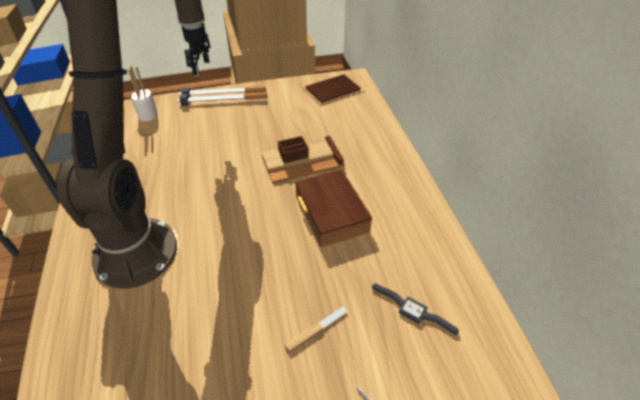

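View pics/top0.png

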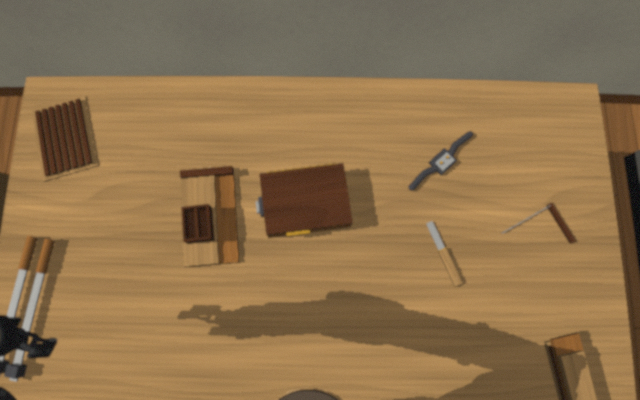

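The side view shows the housing at about (333,207) and the blade at (317,330). In the top view the lid is at about (305,200), the blade runs from its tip at (431,222) to its handle end at (459,285), and the spokeshave is at (443,160). I'll zoom in to measure.

```bash
cat > h.py <<'E'
from plant import env
import cv2,numpy as np
from scipy.spatial.transform import Rotation as R
def cam(n):
    c=env.read_camera(n); h=c["color"].shape[0]
    f=h/2/np.tan(np.radians(c["vfov"])/2)
    c["K"]=np.array([[f,0,c["cx"]],[0,f,c["cy"]],[0,0,1]]); c["D"]=np.array(c["distortion"],float); c["T"]=np.array(c["world_from_camera"])
    return c
def px2w(c,uv,z):
    uv=np.array(uv,float).reshape(-1,1,2)
    n=cv2.undistortPoints(uv,c["K"],c["D"]).reshape(-1,2)
    d=np.c_[n,np.ones(len(n))]@c["T"][:3,:3].T; o=c["T"][:3,3]
    return o+d*((np.asarray(z)-o[2])/d[:,2])[:,None]
def w2px(c,P):
    Ti=np.linalg.inv(c["T"]); 
    return cv2.projectPoints(np.array(P,float).reshape(-1,1,3),cv2.Rodrigues(Ti[:3,:3])[0],Ti[:3,3],c["K"],c["D"])[0].reshape(-1,2)
def crop(c,x0,y0,x1,y1,s,name,draw=()):
    im=c["color"][y0:y1,x0:x1,::-1]; im=cv2.resize(im,None,fx=s,fy=s,interpolation=cv2.INTER_CUBIC)
    for line in draw:
        p=((w2px(c,line)-[x0,y0]+0.5)*s).astype(int)
        cv2.polylines(im,[p.reshape(-1,1,2)],False,(0,255,0),1)
    cv2.imwrite("pics/"+name,im)
def tcp():
    s=env.read_state(); q=np.array(s["tool_rot"]); return np.array(s["ee_pos"]),R.from_quat(q[[1,2,3,0]]),s
E
python3 - <<'E'
from h import *
c=cam("top"); crop(c,240,150,370,250,6,"t_lid.png"); crop(c,405,205,485,300,6,"t_blade.png")
c=cam("side"); crop(c,285,160,385,250,7,"s_lid.png"); crop(c,275,295,365,365,8,"s_blade.png")
E
```

```text
(no output)
```

View pics/t_lid.png

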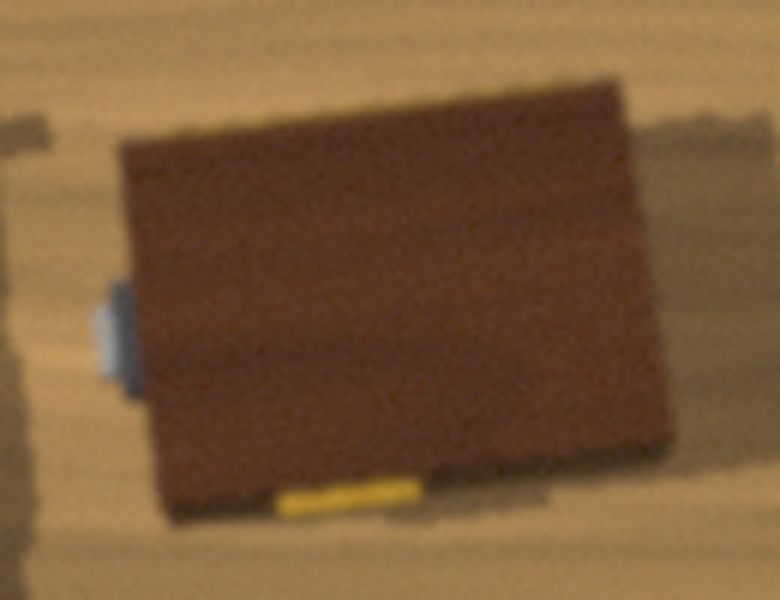

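View pics/t_blade.png

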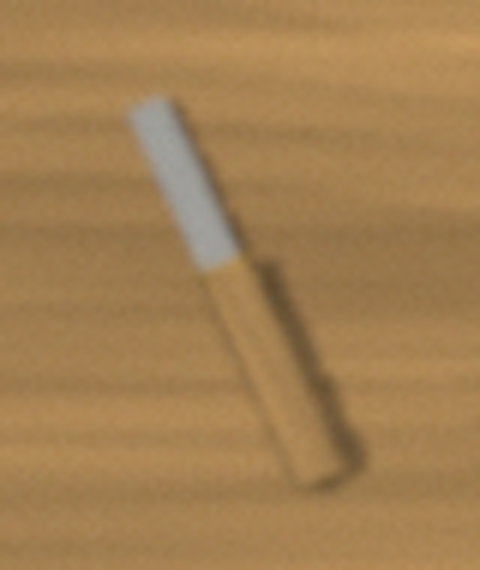

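View pics/s_lid.png

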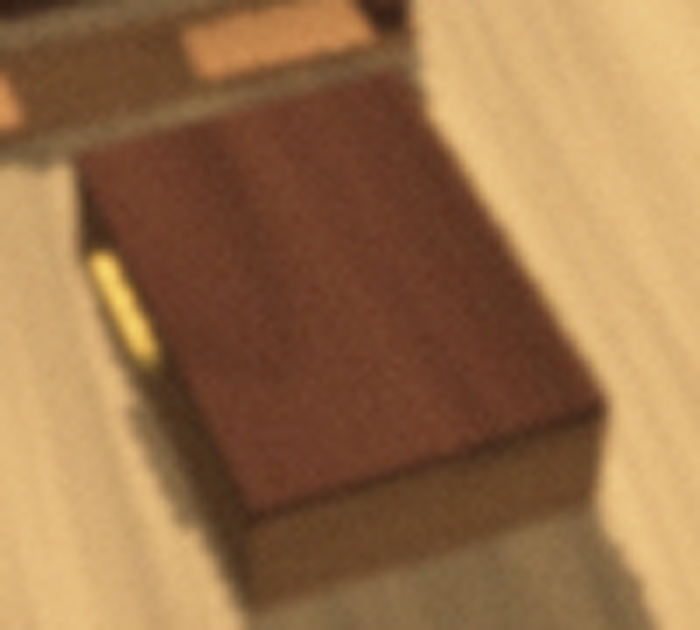

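View pics/s_blade.png

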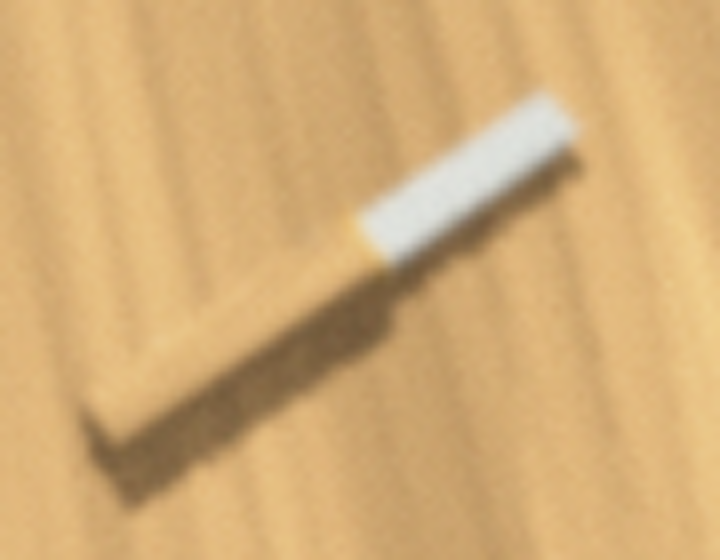

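```bash
cat > fit.py <<'E'
from h import *
from scipy.optimize import least_squares
ct=cam("top"); cs=cam("side")
def o(p,x0,y0,s): return (np.array(p,float)+.5)/s-.5+[x0,y0]
T=o([(122,143),(620,80),(668,437)],240,150,6)   # BL, BR, FR
S=o([(78,158),(405,70),(605,405),(255,515)],285,160,7) # FL BL BR FR
h=np.array
def L(x,y,z): return [x,y,z]
mT=[L(.08,.11,.068),L(.08,-.11,.068),L(-.08,-.11,.068)]
mS=[L(-.08,.11,.068),L(.08,.11,.068),L(.08,-.11,.068),L(-.08,-.11,.068)]
def tf(p,m): 
    c,s=np.cos(p[2]),np.sin(p[2]); m=np.array(m); return np.c_[p[0]+c*m[:,0]-s*m[:,1],p[1]+s*m[:,0]+c*m[:,1],m[:,2]]
def fit(Tm,Tp,Sm,Sp,p0):
    f=lambda p:np.r_[(w2px(ct,tf(p,Tm))-Tp).ravel(),(w2px(cs,tf(p,Sm))-Sp).ravel()]
    r=least_squares(f,p0); print(np.round(r.x,4),"res",np.round(r.fun,2)); 
    for nm,a in(("top only",1),("side only",0)):
        g=(lambda p:(w2px(ct,tf(p,Tm))-Tp).ravel()) if a else (lambda p:(w2px(cs,tf(p,Sm))-Sp).ravel())
        print(nm,np.round(least_squares(g,p0).x,4))
    return r.x
ph=fit(mT,T,mS,S,[.7,0,.1])
# blade: steel corners (z .00925), 
TB=o([(130,118),(168,96),(242,254),(203,271),(338,468),(299,486)],405,205,6)
SB=o([(545,90),(582,131),(391,264),(357,222),(120,445)],275,295,8)
# model: tip corners
z=.00925
bT=[L(.08,.009,z),L(.08,-.009,z),L(0,-.009,z),L(0,.009,z),L(-.1,-.011,.016),L(-.1,.011,.016)]
bS=[L(.08,.009,z),L(.08,-.009,z),L(0,-.009,z),L(0,.009,z),L(-.1,-.011,.016)]
pb=fit(bT,TB,bS,SB,[.55,-.35,.4])
def box(p,x0,x1,y0,y1,z0,z1):
    out=[]
    for z in(z0,z1): out.append(tf(p,[L(x0,y0,z),L(x1,y0,z),L(x1,y1,z),L(x0,y1,z),L(x0,y0,z)]))
    return out
d=box(ph,-.08,.08,-.11,.11,0,.068)+box(ph,-.088,-.08,0,.06,.045,.051)
e=box(pb,-.1,0,-.011,.011,0,.016)+box(pb,0,.08,-.009,.009,.00675,.00925)
crop(ct,240,150,370,250,6,"t_lid2.png",d); crop(ct,405,205,485,300,6,"t_blade2.png",e)
crop(cs,285,160,385,250,7,"s_lid2.png",d); crop(cs,275,295,365,365,8,"s_blade2.png",e)
a=[cv2.imread("pics/"+f) for f in("t_lid2.png","s_lid2.png","t_blade2.png","s_blade2.png")]
a=[cv2.resize(x,(400,300)) for x in a]; cv2.imwrite("pics/fit.png",np.vstack([np.hstack(a[:2]),np.hstack(a[2:])]))
E
python3 fit.py
```

```text
[0.5969 0.0119 0.1346] res [-0.48 -1.28  0.97 -0.84  1.83  0.   -1.35 -1.28 -0.82 -1.21  0.61 -0.37
 -1.33 -0.33]
top only [0.5951 0.0139 0.1347]
side only [0.5983 0.0088 0.1333]
[ 0.4758 -0.3477  0.389 ] res [-0.13 -2.52 -0.39 -1.32 -0.08  0.08  0.3  -0.2   1.54 -0.47  0.45 -0.22
  0.22 -0.17 -0.11 -0.18 -1.63  0.19 -1.58  0.02 -1.32 -0.51]
top only [ 0.4738 -0.3469  0.3811]
side only [ 0.478  -0.3487  0.4056]
```

View pics/fit.png

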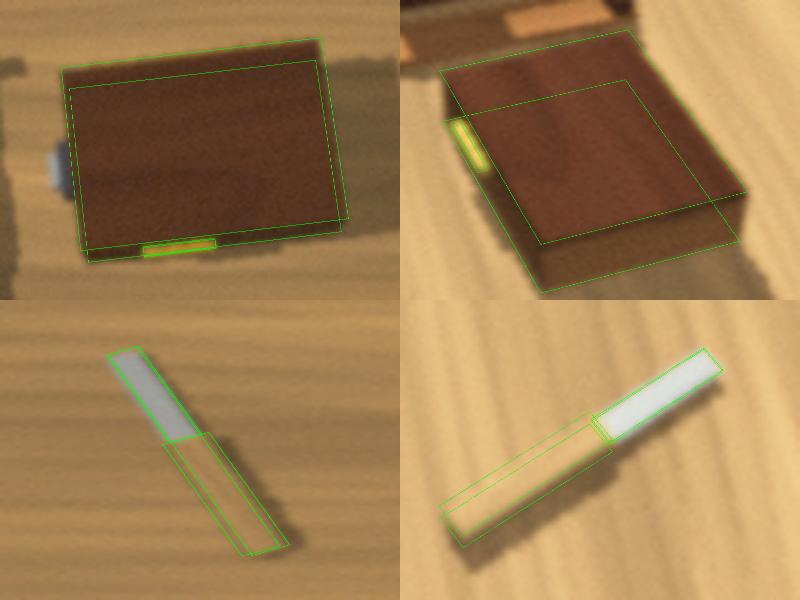

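The overlay matches the housing to about 2 mm. In the top view the handle's raised front edge hides a little of the steel, so I'll fix that in the blade model. I'll also write a helper that works out moves in tool axes.

```bash
sed -i 's/L(0,-.009,z),L(0,.009,z),L(-.1,-.011,.016),L(-.1,.011,.016)\]/L(0,-.009,.016),L(0,.009,.016),L(-.1,-.011,.016),L(-.1,.011,.016)]/' fit.py; python3 fit.py
cat >> h.py <<'E'
def down(yaw):
    """tool x down, tool y = horizontal dir perpendicular to heading yaw; tool z = x cross y"""
    x=np.array([0,0,-1.]); y=np.array([-np.sin(yaw),np.cos(yaw),0]); return R.from_matrix(np.c_[x,y,np.cross(x,y)])
def delta(p,Rt,pos=None,rot=None):
    if pos is None: pos,rot,_=tcp()
    d=rot.inv().apply(np.array(p)-pos); w=(rot.inv()*Rt).as_rotvec()
    print("shift",np.round(d,4),"turn",np.round(w,4),"rows>=",max(np.abs(d).max()/.0625,np.linalg.norm(d)/.0625,np.linalg.norm(w)/.1867).round(2)); return d,w
def st():
    p,r,s=tcp(); m=r.as_matrix(); print("t",round(s["time_s"],3),"p",np.round(p,4),"x",np.round(m[:,0],3),"y",np.round(m[:,1],3),"F",np.round(s["contact_force"],1),"w",round(s["grip_width"],4))
E
python3 - <<'E'
from h import *
st()
b=np.array([.476,-.348]);yaw=.389
g=b-.025*np.array([np.cos(yaw),np.sin(yaw)]);print(g)
for y in (yaw,yaw+np.pi): delta([*g,.10],down(y))
E
```

```text
[0.5969 0.0119 0.1346] res [-0.48 -1.28  0.97 -0.84  1.83  0.   -1.35 -1.28 -0.82 -1.21  0.61 -0.37
 -1.33 -0.33]
top only [0.5951 0.0139 0.1347]
side only [0.5983 0.0088 0.1333]
[ 0.4757 -0.3474  0.3891] res [-0.26 -2.47 -0.52 -1.27  0.53 -0.18  0.87 -0.45  1.41 -0.42  0.32 -0.17
  0.13 -0.28 -0.19 -0.29 -1.71  0.07 -1.66 -0.1  -1.4  -0.63]
top only [ 0.4736 -0.3463  0.3823]
side only [ 0.478  -0.3487  0.4056]
t 0.4 p [0.2639 0.5665 0.2312] x [-0. -0. -1.] y [ 0.422  0.906 -0.   ] F [-0.1  0.8 -0. ] w 0.0853
[ 0.45286778 -0.35748158]
shift [ 0.1314 -0.7578  0.5615] turn [-8.249e-01 -0.000e+00  2.000e-04] rows>= 15.24
shift [ 0.1314 -0.7578  0.5615] turn [2.3167e+00 2.0000e-04 0.0000e+00] rows>= 15.24
```

```bash
python3 -m crank '[[[0,-0.036,0.0475],[0,0,0],-1],[[0,-0.036,0.0475],[0,0,0],-1],[[0,-0.036,0.0475],[0,0,0],-1],[[0,-0.036,0.0475],[0,0,0],-1]]'; python3 -m crank '[[[0,-0.036,0.0475],[0,0,0],-1],[[0,-0.036,0.0475],[0,0,0],-1],[[0,-0.036,0.0475],[0,0,0],-1],[[0,-0.036,0.0475],[0,0,0],-1]]'
```

```text
time_s: 0.9
ee_pos: [0.3761, 0.3541, 0.2315]
tool_rot: [0.691, 0.153, 0.69, -0.153]
contact_force: [1.5, 0.5, -0.1]
grip_width: 0.0855
time_s: 1.4
ee_pos: [0.4875, 0.1434, 0.2317]
tool_rot: [0.691, 0.153, 0.69, -0.153]
contact_force: [1.3, 0.4, -0.2]
grip_width: 0.0854
```

```bash
python3 -c "
from h import *;st();delta([.4529,-.3575,.10],down(.389+np.pi))"
```

```text
t 1.4 p [0.4875 0.1434 0.2317] x [ 0.001  0.001 -1.   ] y [0.422 0.907 0.001] F [ 1.3  0.4 -0.2] w 0.0854
shift [ 0.1314 -0.4688  0.18  ] turn [ 2.317e+00 -7.000e-04 -9.000e-04] rows>= 12.41
```

Tracking is accurate. I'll translate on to the blade, then turn.

```bash
python3 -m crank '[[[0,-0.052,0.02],[0,0,0],-1],[[0,-0.052,0.02],[0,0,0],-1],[[0,-0.052,0.02],[0,0,0],-1],[[0,-0.052,0.02],[0,0,0],-1],[[0,-0.052,0.02],[0,0,0],-1]]' >/dev/null; python3 -m crank '[[[0,-0.052,0.02],[0,0,0],-1],[[0,-0.052,0.02],[0,0,0],-1],[[0,-0.052,0.02],[0,0,0],-1],[[0,-0.052,0.02],[0,0,0],-1]]' ; for i in 1 2; do python3 -m crank '[[[0,0,0],[0.178,0,0],-1],[[0,0,0],[0.178,0,0],-1],[[0,0,0],[0.178,0,0],-1],[[0,0,0],[0.178,0,0],-1],[[0,0,0],[0.178,0,0],-1]]' ; done;  python3 -m crank '[[[0,0,0],[0.178,0,0],-1],[[0,0,0],[0.178,0,0],-1],[[0,0,0],[0.178,0,0],-1]]'
python3 - <<'E'
from h import *
st();delta([.4529,-.3575,.10],down(.389+np.pi)); print(np.round(tcp()[2]["qpos"],3))
E
```

```text
time_s: 2.52
ee_pos: [0.4522, -0.3568, 0.2315]
tool_rot: [0.691, 0.153, 0.69, -0.153]
contact_force: [1.0, 0.9, -0.2]
grip_width: 0.0857
time_s: 3.15
ee_pos: [0.4524, -0.3551, 0.2314]
tool_rot: [0.556, 0.437, 0.556, -0.437]
contact_force: [0.8, 1.0, -0.5]
grip_width: 0.0855
time_s: 3.78
ee_pos: [0.4525, -0.355, 0.2314]
tool_rot: [0.314, 0.634, 0.314, -0.633]
contact_force: [-1.3, 0.1, -0.3]
grip_width: 0.0854
time_s: 4.15
ee_pos: [0.4525, -0.355, 0.2314]
tool_rot: [0.136, 0.694, 0.136, -0.694]
contact_force: [-0.1, 1.3, 0.2]
grip_width: 0.0858
t 4.15 p [ 0.4525 -0.355   0.2314] x [ 0.  0. -1.] y [ 0.377 -0.926 -0.   ] F [-0.1  1.3  0.2] w 0.0858
shift [0.1314 0.0025 0.0006] turn [-0.0027 -0.0004  0.    ] rows>= 2.1
[-0.143  0.522  1.082  1.753 -0.498  1.173 -0.099]
```

```bash
python3 -m crank '[[[0.055,0.001,0],[0,0,0],-0.3],[[0.055,0.001,0],[0,0,0],-0.3],[[0.05,0,0],[0,0,0],-0.3],[[0,0,0],[0,0,0],-0.3]]'
python3 - <<'E'
from h import *
st()
pb=[.4757,-.3474,.389]
def tf(p,m):
    c,s=np.cos(p[2]),np.sin(p[2]); m=np.array(m); return np.c_[p[0]+c*m[:,0]-s*m[:,1],p[1]+s*m[:,0]+c*m[:,1],m[:,2]]
p,r,_=tcp()
d=[tf(pb,[[-.1,0,.016],[0,0,.016]]),np.array([p,p+[.0,0,.02]]),np.array([p-r.apply([0,.02,0]),p+r.apply([0,.02,0])])]
ct=cam("top");cs=cam("side")
crop(ct,400,190,490,290,5,"a.png",d);crop(cs,265,270,365,370,5,"b.png",d)
a=cv2.imread("pics/a.png");b=cv2.imread("pics/b.png")[:500];h=max(a.shape[0],b.shape[0])
cv2.imwrite("pics/near1.png",cv2.resize(np.hstack([a,cv2.resize(b,(int(b.shape[1]*a.shape[0]/b.shape[0]),a.shape[0]))]),(800,420)))
E
```

```text
time_s: 4.65
ee_pos: [0.4514, -0.3553, 0.0687]
tool_rot: [-0.136, -0.692, -0.139, 0.695]
contact_force: [-0.2, 0.7, 0.3]
grip_width: 0.0555
t 4.65 p [ 0.4514 -0.3553  0.0687] x [-0.005  0.004 -1.   ] y [ 0.382 -0.924 -0.005] F [-0.2  0.7  0.3] w 0.0555
```

View pics/near1.png

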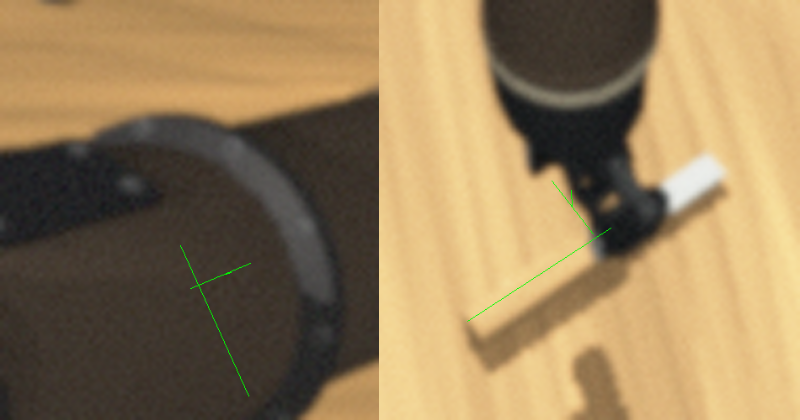

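The side view shows the open fingers straddling the handle at about (615,250), with the steel ahead of them at (690,180). I'll lower to the bench and grip.

```bash
python3 -m crank '[[[0.04,0.0025,0],[0,0,0],-0.3],[[0.02,0,0],[0,0.005,0],-0.3],[[0.004,0,0],[0,0,0],-0.3],[[0.0,0,0],[0,0,0],-0.3]]';python3 -m crank '[[[0.002,0,0],[0,0,0],-0.3],[[0,0,0],[0,0,0],-0.3]]'
python3 -c "
from h import *;st();delta([.4529,-.3575,.002],down(.389+np.pi))"
```

```text
time_s: 5.25
ee_pos: [0.4544, -0.3598, 0.0084]
tool_rot: [0.137, 0.696, 0.138, -0.692]
contact_force: [0.7, -0.6, -0.3]
grip_width: 0.0555
time_s: 5.5
ee_pos: [0.4544, -0.3594, 0.0058]
tool_rot: [0.137, 0.696, 0.138, -0.692]
contact_force: [-0.7, 1.2, 0.5]
grip_width: 0.0557
t 5.5 p [ 0.4544 -0.3594  0.0058] x [ 0.005  0.002 -1.   ] y [ 0.382 -0.924  0.001] F [-0.7  1.2  0.5] w 0.0557
shift [ 0.0038 -0.0023  0.0006] turn [ 0.0029 -0.0055 -0.0005] rows>= 0.07
```

```bash
python3 -m crank '[[[0.0038,0,0],[0,0,0],-0.3],[[0.0,0,0],[0,0,0],0.3],[[0,0,0],[0,0,0],0.8],[[0,0,0],[0,0,0],1],[[0,0,0],[0,0,0],1]]';python3 -m crank '[[[0,0,0],[0,0,0],1],[[0,0,0],[0,0,0],1]]'
```

```text
time_s: 6.12
ee_pos: [0.4541, -0.3595, 0.0017]
tool_rot: [0.137, 0.695, 0.138, -0.692]
contact_force: [-0.7, -0.5, 4.1]
grip_width: 0.0205
time_s: 6.38
ee_pos: [0.4541, -0.3595, 0.0017]
tool_rot: [0.137, 0.695, 0.138, -0.692]
contact_force: [-1.5, 0.1, 6.4]
grip_width: 0.0206
```

Gripped, at 20.6 mm. I'll lift to check that the blade comes along level, and work out the pre-insertion pose.

```bash
python3 -m crank '[[[-0.03,0,0],[0,0,0],1],[[-0.05,0,0],[0,0,0],1],[[-0.05,0,0],[0,0,0],1],[[0,0,0],[0,0,0],1]]'
cat > tgt.py <<'E'
from h import *
H=np.array([.5969,.0119]);hy=.1346
hx=np.array([np.cos(hy),np.sin(hy)]);hyv=np.array([-hx[1],hx[0]])
def hp(x,y): return H+x*hx+y*hyv   # housing->world xy
E
python3 - <<'E'
from tgt import *
st()
for ins in(-.04,-.025,.05):
    t=hp(-.08+ins-.105,.03); print(ins,t); delta([*t,.13],down(hy+np.pi))
c=cam("side"); crop(c,250,200,400,370,4,"lift.png")
E
```

```text
time_s: 6.88
ee_pos: [0.4549, -0.3611, 0.1346]
tool_rot: [0.139, 0.697, 0.137, -0.69]
contact_force: [-0.2, 0.7, -0.9]
grip_width: 0.0205
t 6.875 p [ 0.4549 -0.3611  0.1346] x [ 0.009 -0.001 -1.   ] y [ 0.382 -0.924  0.005] F [-0.2  0.7 -0.9] w 0.0205
-0.04 [0.36990929 0.01143502]
shift [ 0.0034 -0.3768 -0.0637] turn [ 0.2572 -0.0087 -0.0036] rows>= 6.11
-0.025 [0.38477361 0.01344793]
shift [ 0.0035 -0.373  -0.0782] turn [ 0.2572 -0.0087 -0.0036] rows>= 6.1
0.05 [0.45909524 0.02351247]
shift [ 0.0042 -0.3539 -0.1508] turn [ 0.2572 -0.0087 -0.0036] rows>= 6.15
```

View pics/lift.png

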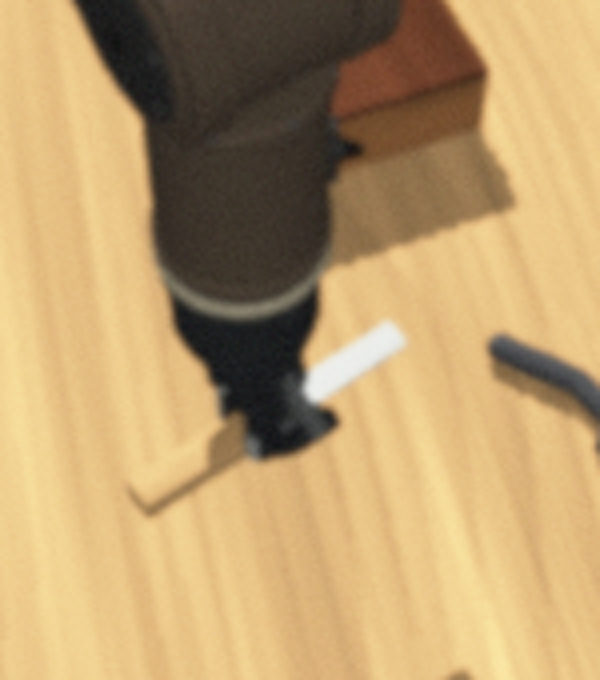

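The blade is held level (tip at (395,330), handle end at (140,500)). I'll move to in front of the slot.

```bash
python3 -m crank '[[[0,-0.0538,-0.0091],[0,0,0],1],[[0,-0.0538,-0.0091],[0,0,0],1],[[0,-0.0538,-0.0091],[0,0,0],1],[[0,-0.0538,-0.0091],[0,0,0],1],[[0,-0.0538,-0.0091],[0,0,0],1]]';  python3 -m crank '[[[0,-0.0538,-0.0091],[0,0,0],1],[[0,-0.0538,-0.0091],[0,0,0],1],[[0,0,0],[0.128,-0.004,-0.002],1],[[0,0,0],[0.128,-0.004,-0.002],1],[[0,0,0],[0,0,0],1]]'
python3 - <<'E'
from tgt import *
st()
delta([*hp(-.08-.04-.105,.03),.0492],down(hy+np.pi))
print(np.round(tcp()[2]["qpos"],2))
E
```

```text
time_s: 7.55
ee_pos: [0.3915, -0.0915, 0.1307]
tool_rot: [0.137, 0.695, 0.138, -0.692]
contact_force: [0.4, 0.6, -0.4]
grip_width: 0.0205
time_s: 8.18
ee_pos: [0.3678, 0.0131, 0.1311]
tool_rot: [-0.047, -0.704, -0.05, 0.707]
contact_force: [0.6, 0.3, -0.5]
grip_width: 0.0207
t 8.175 p [0.3678 0.0131 0.1311] x [-0.005  0.003 -1.   ] y [ 0.137 -0.991 -0.003] F [ 0.6  0.3 -0.5] w 0.0207
shift [ 0.0819  0.0022 -0.0023] turn [0.0027 0.0051 0.0034] rows>= 1.31
[-1.18  0.33  1.29  2.33 -0.47  0.78 -0.99]
```

```bash
python3 -m crank '[[[0.03,0.001,-0.012],[0,0.0025,0.0015],1],[[0.03,0.001,-0.008],[0,0.0025,0.0015],1],[[0.02,0,0],[0,0,0],1],[[0,0,0],[0,0,0],1]]'
python3 - <<'E'
from tgt import *
st()
delta([*hp(-.08-.015-.105,.03),.0492],down(hy+np.pi))
print(np.round(tcp()[2]["qpos"],2))
ct=cam("top");cs=cam("side")
hb=np.array
d=[[[*hp(-.08,y),z] for y,z in((0,.051),(.06,.051),(.06,.06),(0,.06),(0,.051))],[[*hp(-.088,0),.051],[*hp(-.088,.06),.051]]]
p,r,_=tcp(); b=p-r.apply([.0063,0,.0]); f=r.apply([0,0,-1]); 
d+= [[b+f*.025,b+f*.105]]
crop(ct,240,150,370,300,4,"a.png",d);crop(cs,250,150,370,300,4,"b.png",d)
a=cv2.imread("pics/a.png");b=cv2.imread("pics/b.png")
cv2.imwrite("pics/pre1.png",cv2.resize(np.hstack([a,b]),(800,480)))
E
```

```text
time_s: 8.68
ee_pos: [0.3872, 0.0129, 0.0507]
tool_rot: [-0.048, -0.705, -0.048, 0.706]
contact_force: [-0.4, -0.3, 0.4]
grip_width: 0.0208
t 8.675 p [0.3872 0.0129 0.0507] x [-0.002  0.    -1.   ] y [ 0.136 -0.991 -0.   ] F [-0.4 -0.3  0.4] w 0.0208
shift [ 0.0015 -0.0008 -0.0077] turn [0.0018 0.002  0.0004] rows>= 0.13
[-0.87  0.49  0.95  2.37 -0.75  0.6  -0.77]
```

View pics/pre1.png

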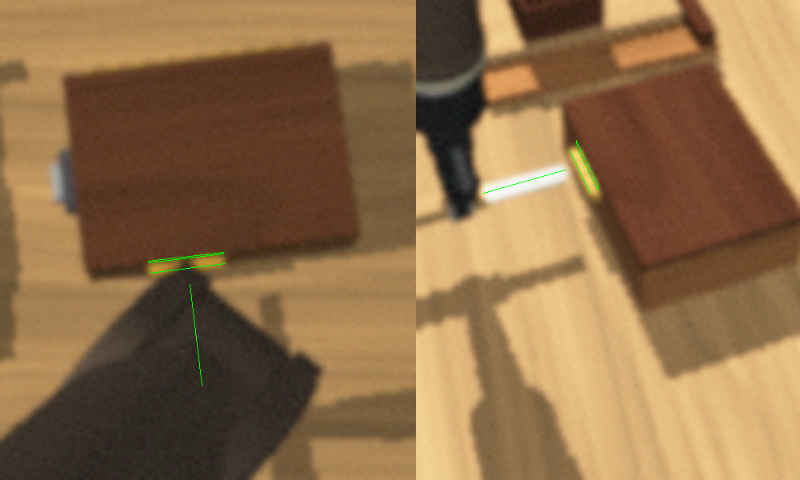

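The steel line overlays the blade, with the tip at (567,168) just short of the ledge and centred on it. I'll insert.

```bash
python3 -m crank '[[[0.0015,-0.001,-0.01],[0,0.002,0],1],[[0,0,-0.012],[0,0,0],1],[[0,0,-0.012],[0,0,0],1]]';  python3 -m crank '[[[0,0,-0.02],[0,0,0],1],[[0,0,-0.02],[0,0,0],1],[[0,0,0],[0,0,0],1]]'
python3 - <<'E'
from tgt import *
st()
delta([*hp(-.08+.05-.105,.03),.0492],down(hy+np.pi))
print(np.round(tcp()[2]["qpos"],2))
cs=cam("side");crop(cs,250,130,370,260,5,"ins.png")
E
```

```text
time_s: 9.15
ee_pos: [0.4236, 0.0198, 0.0507]
tool_rot: [0.048, 0.707, 0.049, -0.704]
contact_force: [-0.3, -0.3, -0.3]
grip_width: 0.0207
time_s: 9.52
ee_pos: [0.4638, 0.0249, 0.0507]
tool_rot: [0.048, 0.707, 0.049, -0.704]
contact_force: [-0.4, -0.2, -1.3]
grip_width: 0.0204
t 9.525 p [0.4638 0.0249 0.0507] x [ 0.005  0.001 -1.   ] y [ 0.137 -0.991 -0.   ] F [-0.4 -0.2 -1.3] w 0.0204
shift [0.0014 0.0008 0.0048] turn [ 0.0024 -0.005   0.0002] rows>= 0.08
[-0.82  0.59  0.92  2.2  -0.76  0.7  -0.8 ]
```

View pics/ins.png

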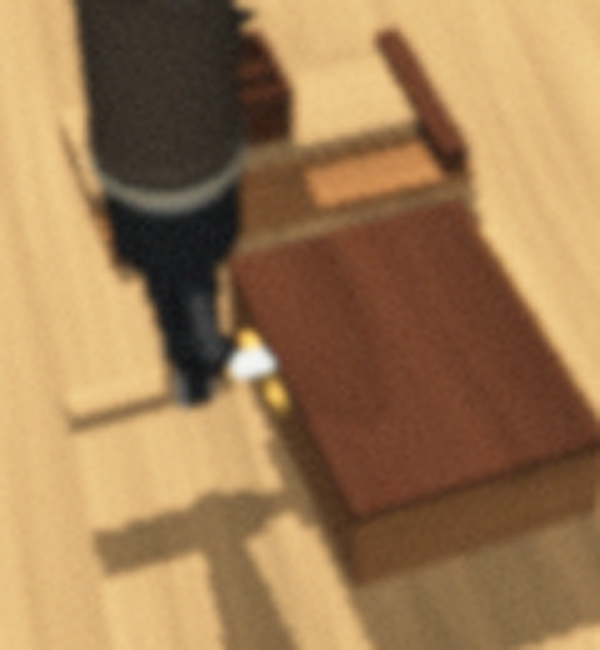

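The blade is through the slot, with about 50 mm inside and the fingers about 50 mm clear of the lid. I'll lift in stages.

```bash
python3 -m crank '[[[-0.006,0,0],[0,0,0],1],[[-0.01,0,0],[0,0,0],1],[[-0.01,0,0],[0,0,0],1]]';  python3 -m crank '[[[-0.01,0,0],[0,0,0],1],[[-0.01,0,0],[0,0,0],1],[[0,0,0],[0,0,0],1]]'
python3 - <<'E'
from tgt import *
st()
cs=cam("side");crop(cs,250,130,370,260,5,"l1.png")
E
```

```text
time_s: 9.95
ee_pos: [0.4613, 0.0247, 0.0773]
tool_rot: [0.047, 0.707, 0.049, -0.704]
contact_force: [1.8, -0.5, -2.4]
grip_width: 0.0206
time_s: 10.32
ee_pos: [0.4619, 0.0249, 0.0973]
tool_rot: [0.047, 0.707, 0.049, -0.704]
contact_force: [-0.1, -0.0, -1.5]
grip_width: 0.0205
t 10.325 p [0.4619 0.0249 0.0973] x [ 0.004  0.002 -1.   ] y [ 0.136 -0.991 -0.002] F [-0.1 -0.  -1.5] w 0.0205
```

View pics/l1.png

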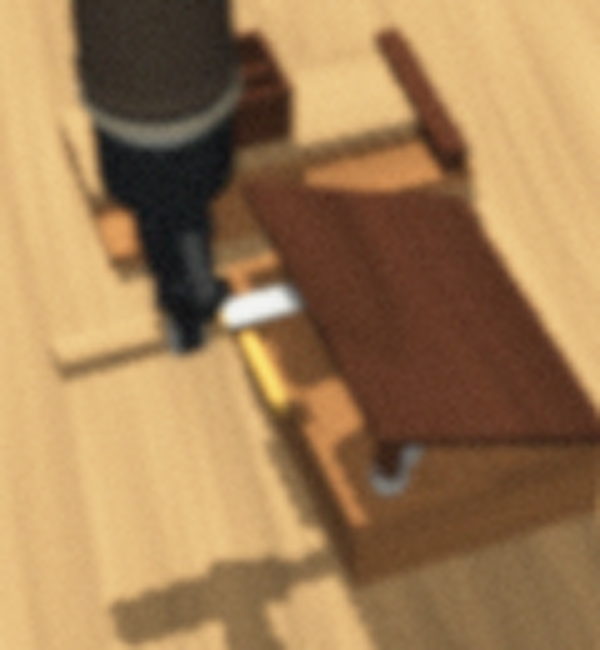

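The side view shows the lid riding on the blade at roughly 0.3 rad, with the knob visible at (395,465). I'll raise further while advancing, then push the lid over with the tip.

```bash
python3 -m crank '[[[-0.015,0,-0.008],[0,0,0],1],[[-0.015,0,-0.01],[0,0,0],1],[[-0.016,0,-0.01],[0,0,0],1],[[-0.016,0,-0.01],[0,0,0],1]]';  python3 -m crank '[[[0,0,-0.015],[0,0,0],1],[[0,0,-0.015],[0,0,0],1],[[0,0,0],[0,0,0],1]]'
python3 - <<'E'
from tgt import *
st()
cs=cam("side");crop(cs,250,100,390,260,4,"l2.png")
E
```

```text
time_s: 10.88
ee_pos: [0.4987, 0.0298, 0.1586]
tool_rot: [0.047, 0.706, 0.048, -0.705]
contact_force: [-0.5, 0.4, -2.3]
grip_width: 0.0202
time_s: 11.25
ee_pos: [0.5298, 0.0338, 0.158]
tool_rot: [0.048, 0.707, 0.048, -0.704]
contact_force: [0.3, -0.5, -0.5]
grip_width: 0.0204
t 11.25 p [0.5298 0.0338 0.158 ] x [ 0.003  0.001 -1.   ] y [ 0.136 -0.991 -0.   ] F [ 0.3 -0.5 -0.5] w 0.0204
```

View pics/l2.png

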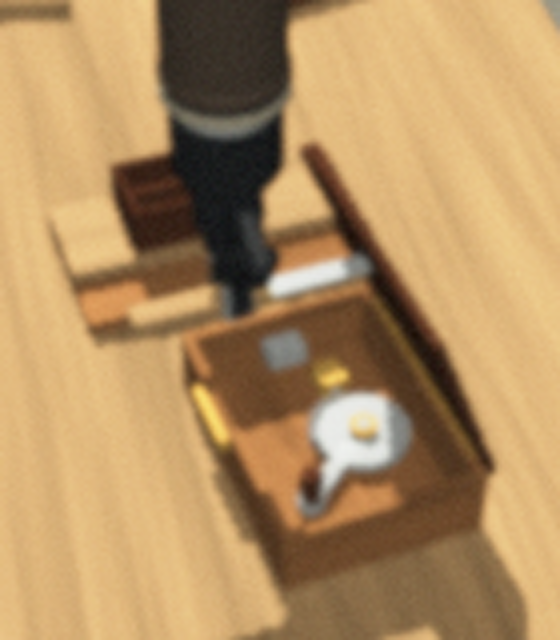

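The lid is about 65° open and the tip is pushing it at (365,265). The inside is visible, with the knob at (311,487) and the pivot at (363,425). I'll push on.

```bash
python3 -m crank '[[[0,0,-0.015],[0,0,0],1],[[0,0,-0.015],[0,0,0],1],[[0,0,-0.015],[0,0,0],1],[[0,0,-0.014],[0,0,0],1],[[0,0,0],[0,0,0],1]]'
python3 - <<'E'
from tgt import *
st()
ct=cam("top");cs=cam("side");crop(cs,260,90,380,260,4,"a.png");crop(ct,240,90,370,260,4,"b.png")
a=cv2.imread("pics/a.png");b=cv2.imread("pics/b.png")
cv2.imwrite("pics/l3.png",cv2.resize(np.hstack([a,b]),(800,544)))
E
```

```text
time_s: 11.92
ee_pos: [0.5885, 0.0418, 0.1588]
tool_rot: [0.048, 0.707, 0.048, -0.704]
contact_force: [-0.6, 0.0, -1.3]
grip_width: 0.0206
t 11.925 p [0.5885 0.0418 0.1588] x [ 0.004  0.001 -1.   ] y [ 0.136 -0.991 -0.   ] F [-0.6  0.  -1.3] w 0.0206
```

View pics/l3.png

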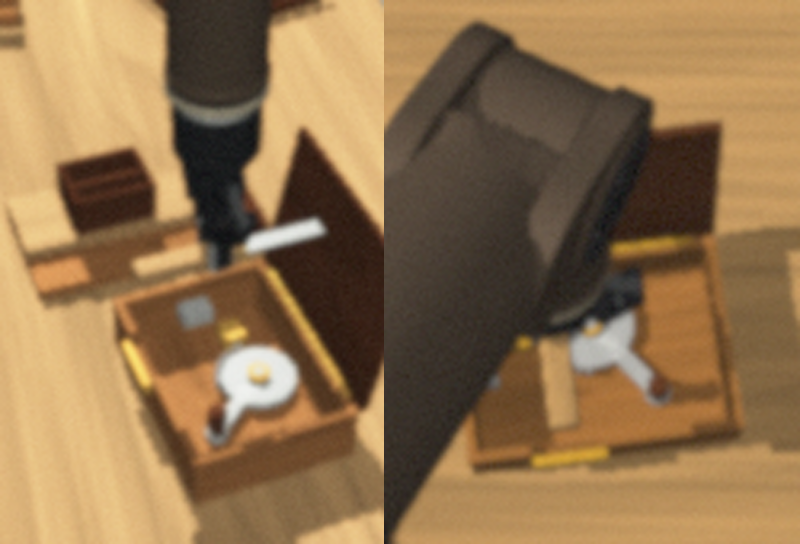

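The lid now stands past vertical, at about 1.75 rad by geometry. I'll retract the blade and carry it to clear bench right of the front.

```bash
python3 -m crank '[[[0,0,0.05],[0,0,0],1],[[0,0,0.052],[0,0,0],1],[[0,0,0.052],[0,0,0],1]]'; python3 -m crank '[[[0,0.0588,0],[0,0,0],1],[[0,0.0588,0],[0,0,0],1],[[0,0.0588,0],[0,0,0],1],[[0,0.0588,0],[0,0,0],1],[[0,0,0],[0,0,0],1]]'
python3 - <<'E'
from tgt import *
st();print(np.round(tcp()[2]["qpos"],2))
p,_,_=tcp();delta([p[0],p[1],.0022],down(hy+np.pi))
ct=cam("top");cs=cam("side");crop(cs,260,90,400,290,3,"a.png");crop(ct,240,90,380,290,3,"b.png")
a=cv2.imread("pics/a.png");b=cv2.imread("pics/b.png")
cv2.imwrite("pics/l4.png",np.hstack([a[:600],b[:600]])[:, :800])
E
```

```text
time_s: 12.4
ee_pos: [0.4326, 0.0205, 0.1581]
tool_rot: [0.047, 0.706, 0.048, -0.704]
contact_force: [0.3, -0.4, 0.7]
grip_width: 0.0203
time_s: 13.02
ee_pos: [0.465, -0.2186, 0.159]
tool_rot: [0.045, 0.707, 0.044, -0.704]
contact_force: [-0.5, -0.1, -1.6]
grip_width: 0.0207
t 13.025 p [ 0.465  -0.2186  0.159 ] x [ 0.005 -0.002 -1.   ] y [ 0.126 -0.992  0.002] F [-0.5 -0.1 -1.6] w 0.0207
[-0.4   0.49  1.04  1.99 -0.52  0.95 -0.54]
shift [ 0.1568 -0.0003  0.0007] turn [-0.0087 -0.0048 -0.0022] rows>= 2.51
```

View pics/l4.png

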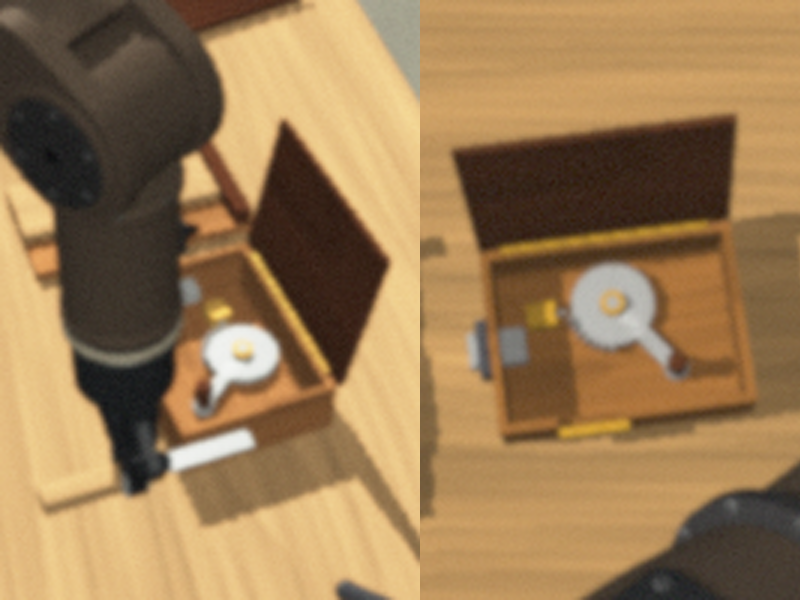

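The lid stays open. The top view shows the knob at (678,360), the pivot at (612,300) and the brass catch block at (543,313) with its pin. Now I'll lower the blade to the bench.

```bash
python3 -m crank '[[[0.05,0,0],[0,-0.002,0],1],[[0.05,0,0],[0,-0.002,-0.002],1],[[0.035,0,0],[0,0,0],1],[[0.015,0,0],[0,0,0],1],[[0,0,0],[0,0,0],1]]'; python3 -m crank '[[[0.004,0,0],[0,0,0],1],[[0,0,0],[0,0,0],1]]'
python3 - <<'E'
from tgt import *
st()
E
```

```text
time_s: 13.75
ee_pos: [0.4665, -0.2107, 0.008]
tool_rot: [-0.047, -0.705, -0.05, 0.706]
contact_force: [0.6, 0.1, 0.2]
grip_width: 0.0205
time_s: 14.0
ee_pos: [0.4673, -0.2117, 0.0049]
tool_rot: [0.047, 0.706, 0.049, -0.705]
contact_force: [0.3, -0.1, -0.1]
grip_width: 0.0206
t 14.0 p [ 0.4673 -0.2117  0.0049] x [ 0.     0.003 -1.   ] y [ 0.136 -0.991 -0.003] F [ 0.3 -0.1 -0.1] w 0.0206
```

```bash
python3 -m crank '[[[0.002,0,0],[0,0,0],1],[[0,0,0],[0,0,0],1]]'; python3 -m crank '[[[0.001,0,0],[0,0,0],1],[[0,0,0],[0,0,0],1]]'
python3 - <<'E'
from tgt import *
st()
cs=cam("side");crop(cs,250,180,390,290,5,"d1.png")
E
```

```text
time_s: 14.25
ee_pos: [0.4667, -0.2118, 0.0023]
tool_rot: [-0.047, -0.705, -0.049, 0.706]
contact_force: [0.2, 0.3, -1.1]
grip_width: 0.0201
time_s: 14.5
ee_pos: [0.4666, -0.2118, 0.0016]
tool_rot: [-0.047, -0.705, -0.049, 0.706]
contact_force: [-2.0, 1.3, 9.0]
grip_width: 0.0203
t 14.5 p [ 0.4666 -0.2118  0.0016] x [-0.     0.004 -1.   ] y [ 0.135 -0.991 -0.004] F [-2.   1.3  9. ] w 0.0203
```

View pics/d1.png

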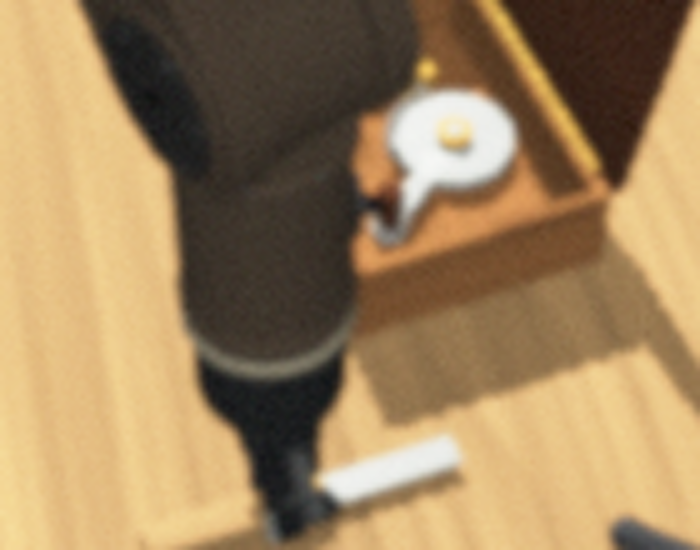

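The blade is on the bench, with 9 N of contact. I'll release, rise and measure the lever.

```bash
python3 -m crank '[[[0,0,0],[0,0,0],-0.2],[[0,0,0],[0,0,0],-0.2],[[0,0,0],[0,0,0],-0.2],[[-0.03,0,0],[0,0,0],-0.2],[[-0.05,0,0],[0,0,0],-0.2]]'; python3 -m crank '[[[-0.06,0,0],[0,0,0],-0.2],[[0,0,0],[0,0,0],-0.2]]'
python3 - <<'E'
from tgt import *
st()
ct=cam("top");cs=cam("side");np.save("/tmp/t.npy",ct["color"])
crop(ct,255,150,355,250,8,"t_in.png");crop(cs,285,160,385,250,7,"s_in.png");crop(cs,250,130,400,300,4,"d2.png")
E
```

```text
time_s: 15.18
ee_pos: [0.4656, -0.2116, 0.081]
tool_rot: [-0.046, -0.704, -0.049, 0.707]
contact_force: [0.9, 0.6, 0.9]
grip_width: 0.0515
time_s: 15.42
ee_pos: [0.4688, -0.2136, 0.1446]
tool_rot: [0.048, 0.707, 0.048, -0.704]
contact_force: [0.6, -0.5, -1.0]
grip_width: 0.0512
t 15.425 p [ 0.4688 -0.2136  0.1446] x [ 0.005  0.001 -1.   ] y [ 0.135 -0.991 -0.001] F [ 0.6 -0.5 -1. ] w 0.0512
```

View pics/t_in.png

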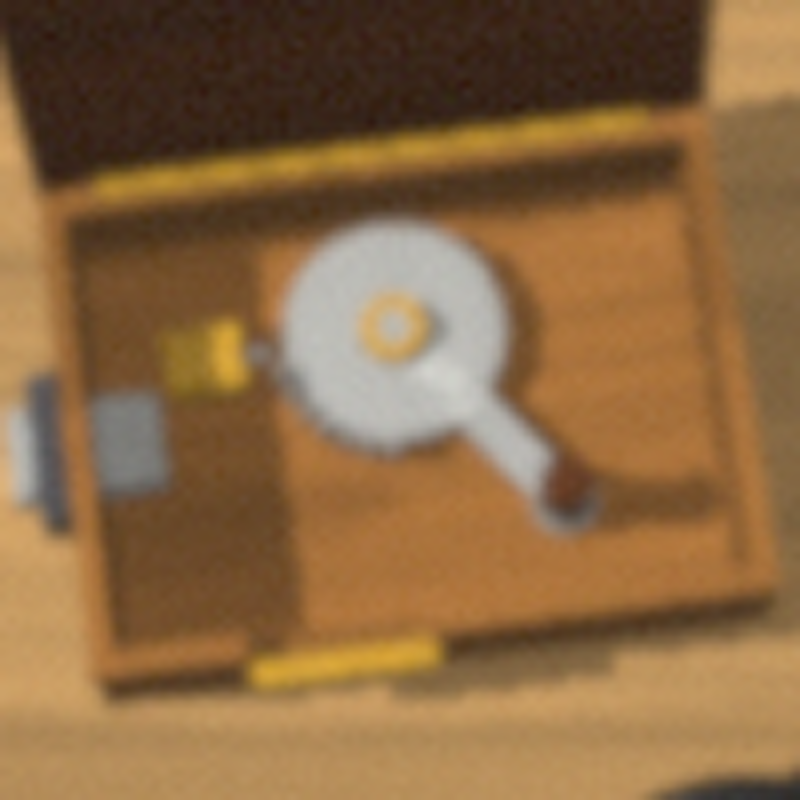

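View pics/d2.png

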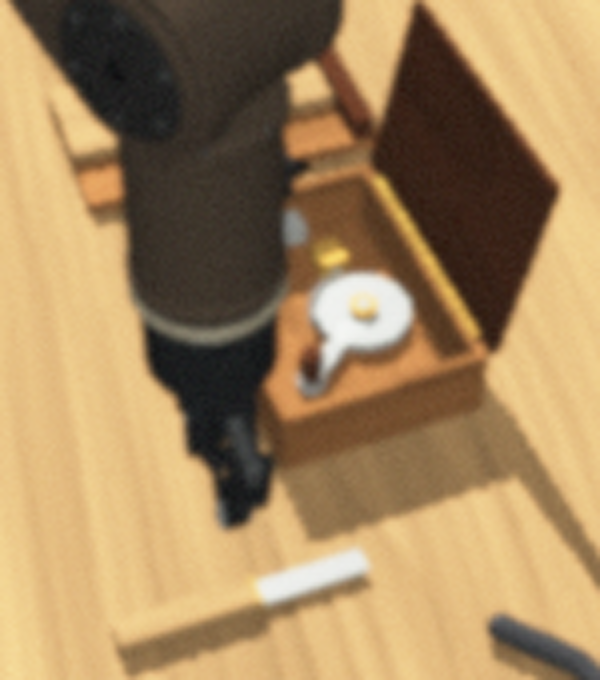

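Run:
```python
from tgt import *
ct=cam("top");cs=cam("side")
o=lambda p:(np.array(p,float)+.5)/8-.5+[255,150]
k=px2w(ct,[o((567,478))],[.046])[0]; print("knob top view",k)
s=(np.array([310,362.])+.5)/4-.5+[250,130]; print("knob side",px2w(cs,[s],[.046])[0])
pv=hp(.03,0);print("knob model",hp(.03-.08*np.cos(.65),-.08*np.sin(.65)),"pivot model",pv)
for z in(.02,.03,.04):print("pivot top",px2w(ct,[o((395,325))],[z])[0], "side",px2w(cs,[(np.array([363,306.])+.5)/4-.5+[250,130]],[z])[0])
c=px2w(ct,[o((205,357))],[.022])[0];print("catch",c)
c2=px2w(ct,[o((268,352))],[.02])[0]
for q in(c,c2):
  for P in (pv,px2w(ct,[o((395,325))],[.03])[0][:2]):
    v=q[:2]-P; print("catch ang rel housing y",np.arctan2(v@hyv,v@hx)-np.pi/2)
d=[[[*(pv+.042*np.array([np.cos(a),np.sin(a)])),.018] for a in np.linspace(0,6.28,40)]]
kk=hp(.03-.08*np.cos(.65),-.08*np.sin(.65)); d+=[[[*(kk+.009*np.array([np.cos(a),np.sin(a)])),.046] for a in np.linspace(0,6.28,20)]]
crop(ct,255,150,355,250,8,"t_in2.png",d)
```

```text
knob top view [ 0.56987814 -0.03956863  0.046     ]
knob side [ 0.56841073 -0.05009908  0.046     ]
knob model [ 0.57001498 -0.04059756] pivot model [0.62662865 0.01592582]
pivot top [0.62659611 0.01705986 0.02      ] side [0.62765303 0.01642586 0.02      ]
pivot top [0.62410937 0.01689001 0.03      ] side [0.62492448 0.00783342 0.03      ]
pivot top [0.62162263 0.01672016 0.04      ] side [ 0.62219594 -0.00075902  0.04      ]
catch [0.61449038 0.07989415 0.022     ]
catch ang rel housing y 0.052924890193371654
catch ang rel housing y 0.016902452162411707
catch ang rel housing y 0.08685915647444675
catch ang rel housing y 0.034430794392459774
```

View pics/t_in2.png

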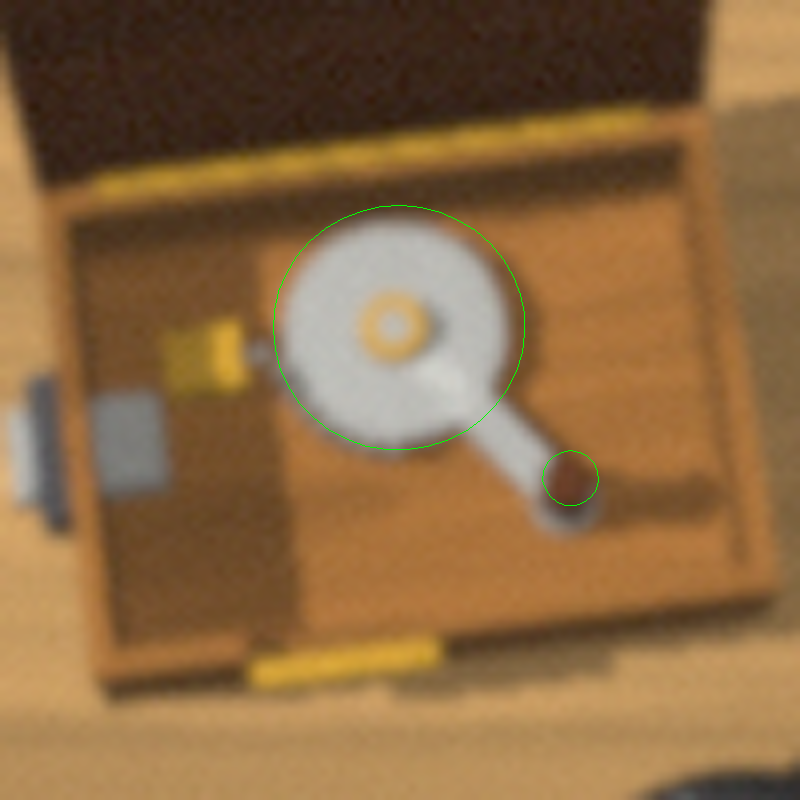

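The disc and knob predicted from the housing pose land on the image within about 1 mm, and the catch looks turned by about +0.05 rad. I'll move above the knob with the jaws tangential to its swing.

```bash
cat >> tgt.py <<'E'
PV=hp(.03,0)
def knob(s): # swing s
    a=.65-s; return hp(.03-.08*np.cos(a),-.08*np.sin(a))
def krot(s): return down(hy+np.pi+(.65-s))
E
python3 - <<'E'
from tgt import *
st();print(np.round(tcp()[2]["qpos"],2))
delta([*knob(0),.12],krot(0))
E
```

```text
t 15.625 p [ 0.4661 -0.2115  0.1401] x [-0.003  0.004 -1.   ] y [ 0.135 -0.991 -0.004] F [0.8 0.6 0.2] w 0.0512
[-0.39  0.51  1.01  2.01 -0.55  0.93 -0.52]
shift [ 0.0205 -0.1552 -0.1262] turn [-6.487e-01  6.000e-04  4.800e-03] rows>= 3.47
```

```bash
python3 -m crank '[[[0,-0.0388,-0.0316],[0,0,0],0],[[0,-0.0388,-0.0316],[0,0,0],0],[[0,-0.0388,-0.0316],[0,0,0],0],[[0,-0.0388,-0.0316],[0,0,0],0]]'; python3 -m crank '[[[0,0,0],[-0.162,0,0],0],[[0,0,0],[-0.162,0,0],0],[[0,0,0],[-0.162,0,0],0],[[0,0,0],[-0.162,0,0],0],[[0,0,0],[0,0,0],0]]'
python3 - <<'E'
from tgt import *
st();print(np.round(tcp()[2]["qpos"],2))
delta([*knob(0),.07],krot(0))
E
```

```text
time_s: 16.12
ee_pos: [0.5708, -0.0398, 0.14]
tool_rot: [-0.047, -0.704, -0.049, 0.707]
contact_force: [-0.2, -0.7, -0.7]
grip_width: 0.0425
time_s: 16.75
ee_pos: [0.5702, -0.0414, 0.1404]
tool_rot: [-0.268, -0.653, -0.271, 0.654]
contact_force: [0.1, 0.7, 0.5]
grip_width: 0.0426
t 16.75 p [ 0.5702 -0.0414  0.1404] x [-0.003  0.004 -1.   ] y [ 0.705 -0.709 -0.005] F [0.1 0.7 0.5] w 0.0426
[-0.58  0.55  0.82  1.86 -0.49  0.95 -0.33]
shift [ 0.0704 -0.0004 -0.0004] turn [-0.0023 -0.0004  0.0047] rows>= 1.13
```

```bash
python3 -m crank '[[[0.04,0,0],[0,0,0],0],[[0.03,0,0],[0,0,0.004],0],[[0,0,0],[0,0,0],0]]'
python3 - <<'E'
from tgt import *
st();delta([*knob(0),.021],krot(0))
cs=cam("side");ct=cam("top")
k=knob(0);d=[[[*(k+.009*np.array([np.cos(a),np.sin(a)])),.046] for a in np.linspace(0,6.28,20)]]
crop(cs,285,140,385,250,6,"k1.png",d);crop(ct,255,150,355,250,5,"k1t.png",d)
E
```

```text
time_s: 17.12
ee_pos: [0.5688, -0.0409, 0.0691]
tool_rot: [-0.268, -0.653, -0.269, 0.655]
contact_force: [0.0, -0.7, 0.3]
grip_width: 0.0429
t 17.125 p [ 0.5688 -0.0409  0.0691] x [-0.004 -0.    -1.   ] y [ 0.703 -0.711 -0.002] F [ 0.  -0.7  0.3] w 0.0429
shift [ 0.0481  0.0008 -0.0012] turn [-0.0044  0.0026  0.0025] rows>= 0.77
```

View pics/k1.png

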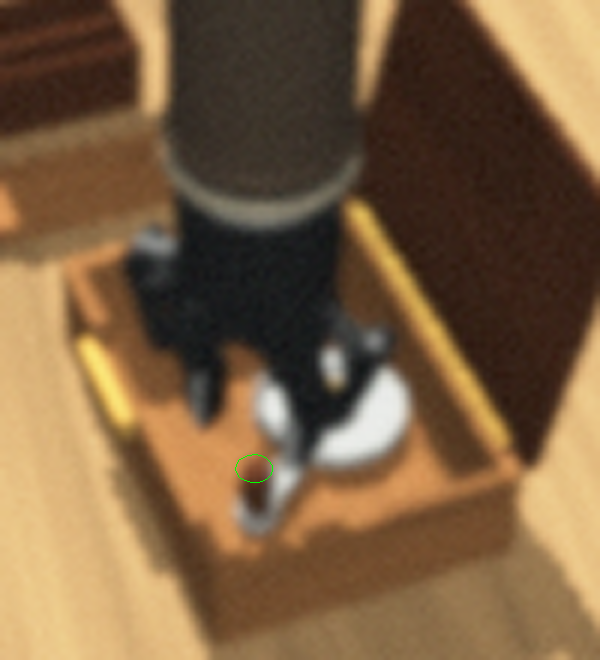

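The two fingertips, at (205,410) and (300,450), straddle the knob circle at (254,468). I'll descend and grip.

```bash
python3 -m crank '[[[0.025,0.0005,-0.001],[0,0.002,0.002],0],[[0.015,0,0],[0,0,0],0],[[0.008,0,0],[0,0,0],0],[[0,0,0],[0,0,0],0]]'; python3 -m crank '[[[0,0,0],[0,0,0],0.5],[[0,0,0],[0,0,0],0.7],[[0,0,0],[0,0,0],1],[[0,0,0],[0,0,0],1],[[0,0,0],[0,0,0],1]]'
python3 - <<'E'
from tgt import *
st();delta([*knob(0),.021],krot(0))
p,_,s=tcp();v=p[:2]-PV;print("radius",np.linalg.norm(v),"swing",.65-np.arctan2(-(v@hyv),-(v@hx)),np.round(s["qpos"],2),np.round(s["wrist_torque"],2))
cs=cam("side");crop(cs,285,140,385,250,6,"k2.png")
E
```

```text
time_s: 17.73
ee_pos: [0.5721, -0.0408, 0.0236]
tool_rot: [0.27, 0.655, 0.269, -0.652]
contact_force: [0.5, -0.7, -0.1]
grip_width: 0.043
time_s: 18.35
ee_pos: [0.5712, -0.0397, 0.0242]
tool_rot: [0.27, 0.655, 0.271, -0.652]
contact_force: [-5.6, 3.9, 9.7]
grip_width: 0.0164
t 18.35 p [ 0.5712 -0.0397  0.0242] x [ 0.003  0.002 -1.   ] y [ 0.706 -0.708  0.   ] F [-5.6  3.9  9.7] w 0.0164
shift [ 0.0032 -0.0002  0.0015] turn [-0.0006 -0.004  -0.0005] rows>= 0.06
radius 0.07850458596620907 swing -0.002413902301234061 [-0.48  0.69  0.67  1.94 -0.64  0.73 -0.2 ] [0.74 1.23 0.01]
```

View pics/k2.png

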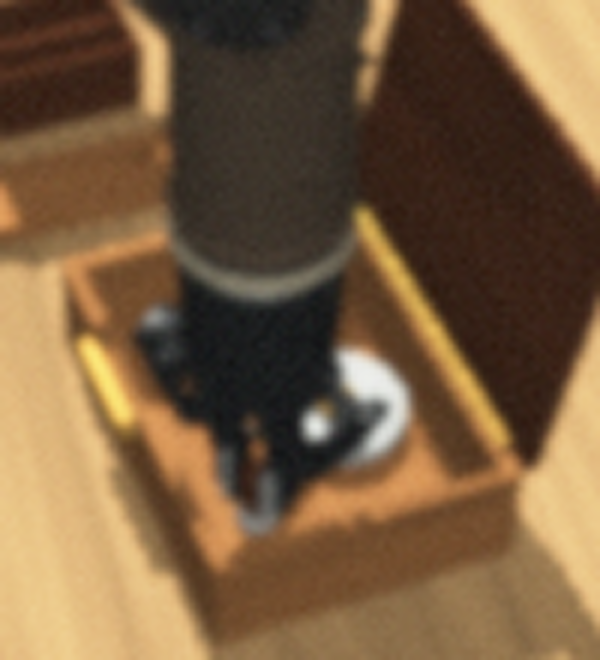

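The knob is gripped (opening 16.4 mm for the 18 mm knob). I'll sweep in 0.025 rad steps, reading the tangential force after each.

```bash
cat > m.py <<'E'
from tgt import *
p,r,s=tcp();v=p[:2]-PV;rad=v/np.linalg.norm(v);tan=np.array([rad[1],-rad[0]]) # clockwise
F=np.array(s["contact_force"]);y=r.as_matrix()[:,1];yaw=np.arctan2(y[1],y[0])-np.pi/2-hy+2*np.pi
yaw=(yaw+np.pi)%(2*np.pi)-np.pi
yaw=((yaw-np.pi)+np.pi)%(2*np.pi)-np.pi
print("t %.2f swing %.3f handyaw-swing %.3f rad %.4f Ftan %.1f Frad %.1f Fz %.1f w %.4f"%(s["time_s"],.65-np.arctan2(-(v@hyv),-(v@hx)),.65-yaw,np.linalg.norm(v),F[:2]@tan,F[:2]@rad,F[2],s["grip_width"]))
E
python3 m.py
for i in 1 2 3 4 5; do python3 -m crank '[[[0,-0.002,-0.00003],[0.025,0,0],1]]' >/dev/null; python3 m.py; done
```

```text
t 18.40 swing -0.003 handyaw-swing 0.001 rad 0.0785 Ftan 5.3 Frad 1.7 Fz 8.8 w 0.0160
t 18.52 swing 0.002 handyaw-swing 0.026 rad 0.0784 Ftan -1.6 Frad 0.9 Fz 3.1 w 0.0158
t 18.65 swing 0.022 handyaw-swing 0.052 rad 0.0785 Ftan -1.1 Frad 1.8 Fz 7.4 w 0.0160
t 18.77 swing 0.046 handyaw-swing 0.077 rad 0.0785 Ftan -1.2 Frad 2.4 Fz 8.4 w 0.0158
t 18.90 swing 0.072 handyaw-swing 0.102 rad 0.0785 Ftan -0.4 Frad 2.9 Fz 7.4 w 0.0158
t 19.02 swing 0.097 handyaw-swing 0.127 rad 0.0785 Ftan -0.3 Frad 3.2 Fz 7.6 w 0.0157
```

```bash
for i in 1 2 3 4 5 6 7 8 9 10; do python3 -m crank '[[[0,-0.0016,-0.00002],[0.02,0,0],1]]' >/dev/null; python3 m.py; done
```

```text
t 19.15 swing 0.117 handyaw-swing 0.147 rad 0.0785 Ftan -0.3 Frad 3.9 Fz 7.9 w 0.0159
t 19.27 swing 0.136 handyaw-swing 0.167 rad 0.0785 Ftan -0.8 Frad 3.7 Fz 8.4 w 0.0159
t 19.40 swing 0.152 handyaw-swing 0.187 rad 0.0786 Ftan -3.2 Frad 3.8 Fz 6.6 w 0.0159
t 19.52 swing 0.168 handyaw-swing 0.207 rad 0.0786 Ftan -5.0 Frad 3.8 Fz 6.3 w 0.0159
t 19.65 swing 0.187 handyaw-swing 0.228 rad 0.0786 Ftan -3.6 Frad 5.3 Fz 7.3 w 0.0157
t 19.77 swing 0.210 handyaw-swing 0.248 rad 0.0787 Ftan -1.6 Frad 4.0 Fz 7.3 w 0.0158
t 19.90 swing 0.233 handyaw-swing 0.268 rad 0.0787 Ftan -2.6 Frad 4.1 Fz 8.6 w 0.0161
t 20.02 swing 0.255 handyaw-swing 0.288 rad 0.0787 Ftan -1.9 Frad 5.1 Fz 9.3 w 0.0158
t 20.15 swing 0.278 handyaw-swing 0.308 rad 0.0787 Ftan -1.5 Frad 5.4 Fz 9.2 w 0.0156
t 20.27 swing 0.298 handyaw-swing 0.328 rad 0.0787 Ftan -1.3 Frad 5.5 Fz 10.5 w 0.0160
```

First click at about 0.175. That agrees with the camera's catch angle, so the next tops should be near 0.375, 0.575 and 0.775.

```bash
for i in 1 2 3 4 5 6 7 8 9 10 11 12 13 14 15; do python3 -m crank '[[[0,-0.0016,-0.00002],[0.02,0,0],1]]' >/dev/null; python3 m.py; done
```

```text
t 20.40 swing 0.319 handyaw-swing 0.348 rad 0.0788 Ftan -0.7 Frad 5.8 Fz 11.6 w 0.0161
t 20.52 swing 0.339 handyaw-swing 0.368 rad 0.0788 Ftan -2.0 Frad 5.6 Fz 11.0 w 0.0155
t 20.65 swing 0.355 handyaw-swing 0.388 rad 0.0788 Ftan -3.3 Frad 5.6 Fz 8.7 w 0.0158
t 20.77 swing 0.372 handyaw-swing 0.408 rad 0.0788 Ftan -5.1 Frad 5.6 Fz 9.1 w 0.0161
t 20.90 swing 0.391 handyaw-swing 0.428 rad 0.0789 Ftan -4.2 Frad 7.1 Fz 9.9 w 0.0159
t 21.02 swing 0.413 handyaw-swing 0.448 rad 0.0789 Ftan -3.8 Frad 6.8 Fz 11.2 w 0.0161
t 21.15 swing 0.437 handyaw-swing 0.468 rad 0.0790 Ftan -2.7 Frad 7.0 Fz 11.0 w 0.0159
t 21.27 swing 0.459 handyaw-swing 0.488 rad 0.0790 Ftan -2.2 Frad 6.9 Fz 12.5 w 0.0161
t 21.40 swing 0.481 handyaw-swing 0.508 rad 0.0790 Ftan -2.7 Frad 7.0 Fz 12.0 w 0.0157
t 21.52 swing 0.502 handyaw-swing 0.528 rad 0.0790 Ftan -2.3 Frad 7.3 Fz 12.5 w 0.0157
t 21.65 swing 0.523 handyaw-swing 0.548 rad 0.0791 Ftan -2.7 Frad 8.0 Fz 14.1 w 0.0157
t 21.77 swing 0.543 handyaw-swing 0.568 rad 0.0791 Ftan -2.3 Frad 7.7 Fz 12.7 w 0.0157
t 21.90 swing 0.559 handyaw-swing 0.588 rad 0.0792 Ftan -4.3 Frad 7.8 Fz 12.7 w 0.0156
t 22.02 swing 0.575 handyaw-swing 0.608 rad 0.0792 Ftan -6.4 Frad 8.5 Fz 12.7 w 0.0158
t 22.15 swing 0.595 handyaw-swing 0.628 rad 0.0792 Ftan -5.2 Frad 8.2 Fz 13.8 w 0.0155
```

Clicks two (about 0.375) and three (about 0.577) felt. The fourth is due at about 0.777 and the goal is about 0.875.

```bash
for i in 1 2 3 4 5 6 7 8 9 10 11; do python3 -m crank '[[[0,-0.0016,0.00004],[0.02,0,0],1]]' >/dev/null; python3 m.py; done
```

```text
t 22.27 swing 0.618 handyaw-swing 0.648 rad 0.0792 Ftan -3.6 Frad 8.5 Fz 14.3 w 0.0165
t 22.40 swing 0.641 handyaw-swing 0.668 rad 0.0793 Ftan -3.2 Frad 8.4 Fz 14.3 w 0.0158
t 22.52 swing 0.664 handyaw-swing 0.688 rad 0.0793 Ftan -3.4 Frad 8.3 Fz 14.6 w 0.0159
t 22.65 swing 0.686 handyaw-swing 0.708 rad 0.0793 Ftan -4.0 Frad 8.8 Fz 15.8 w 0.0154
t 22.77 swing 0.706 handyaw-swing 0.728 rad 0.0794 Ftan -3.3 Frad 8.3 Fz 15.2 w 0.0160
t 22.90 swing 0.727 handyaw-swing 0.748 rad 0.0794 Ftan -3.6 Frad 8.7 Fz 15.5 w 0.0157
t 23.02 swing 0.747 handyaw-swing 0.768 rad 0.0795 Ftan -4.4 Frad 8.4 Fz 15.1 w 0.0159
t 23.15 swing 0.763 handyaw-swing 0.788 rad 0.0795 Ftan -5.5 Frad 9.3 Fz 14.3 w 0.0159
t 23.27 swing 0.778 handyaw-swing 0.808 rad 0.0796 Ftan -7.6 Frad 8.7 Fz 13.4 w 0.0161
t 23.40 swing 0.798 handyaw-swing 0.828 rad 0.0796 Ftan -5.9 Frad 9.7 Fz 15.1 w 0.0159
t 23.52 swing 0.821 handyaw-swing 0.848 rad 0.0797 Ftan -5.2 Frad 8.0 Fz 13.8 w 0.0159
```

Fourth click at about 0.778. I'll go on about 0.055 rad to the middle of the valley.

```bash
for i in 1 2 3; do python3 -m crank '[[[0,-0.0014,0.00004],[0.017,0,0],1]]' >/dev/null; python3 m.py; done; python3 -m crank '[[[0,0,0],[0,0,0],1],[[0,0,0],[0,0,0],1],[[0,0,0],[0,0,0],1],[[0,0,0],[0,0,0],1]]'; python3 m.py
python3 - <<'E'
from tgt import *
cs=cam("side");ct=cam("top")
crop(cs,260,90,400,300,3,"f_s.png");crop(ct,240,90,480,300,3,"f_t.png");
k=knob(.87);d=[[[*(k+.009*np.array([np.cos(a),np.sin(a)])),.046] for a in np.linspace(0,6.28,20)],[[*PV,.02],[*k,.02]]]
crop(cs,285,140,385,250,5,"f_z.png",d)
a=cv2.imread("pics/f_s.png");b=cv2.imread("pics/f_z.png");b=cv2.resize(b,(int(b.shape[1]*a.shape[0]/b.shape[0]),a.shape[0]))
cv2.imwrite("pics/final.png",cv2.resize(np.hstack([a,b]),(800,500)))
E
```

```text
t 23.65 swing 0.842 handyaw-swing 0.865 rad 0.0797 Ftan -4.6 Frad 8.7 Fz 15.9 w 0.0165
t 23.77 swing 0.862 handyaw-swing 0.882 rad 0.0797 Ftan -5.1 Frad 8.5 Fz 15.2 w 0.0158
t 23.90 swing 0.882 handyaw-swing 0.899 rad 0.0798 Ftan -4.1 Frad 8.0 Fz 15.8 w 0.0158
time_s: 24.4
ee_pos: [0.5473, 0.0239, 0.0241]
tool_rot: [-0.04, 0.707, -0.04, -0.705]
contact_force: [-8.4, -3.1, 15.4]
grip_width: 0.0159
t 24.40 swing 0.884 handyaw-swing 0.898 rad 0.0798 Ftan -3.9 Frad 8.1 Fz 15.4 w 0.0159
```

View pics/final.png

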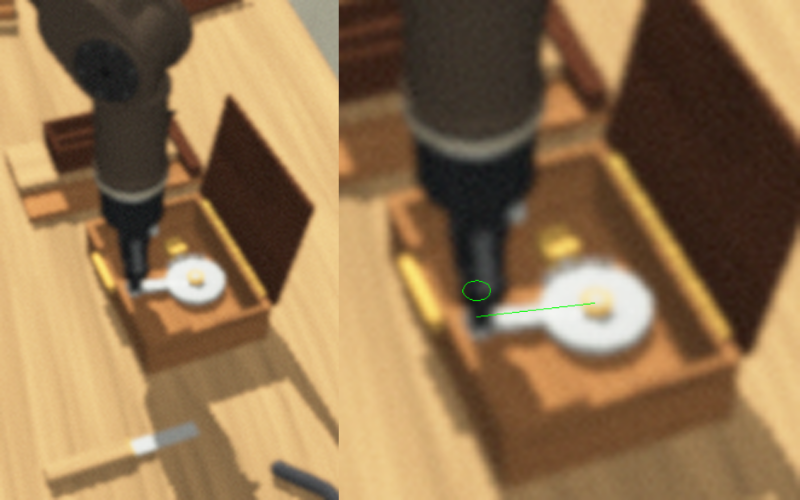

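View pics/f_t.png

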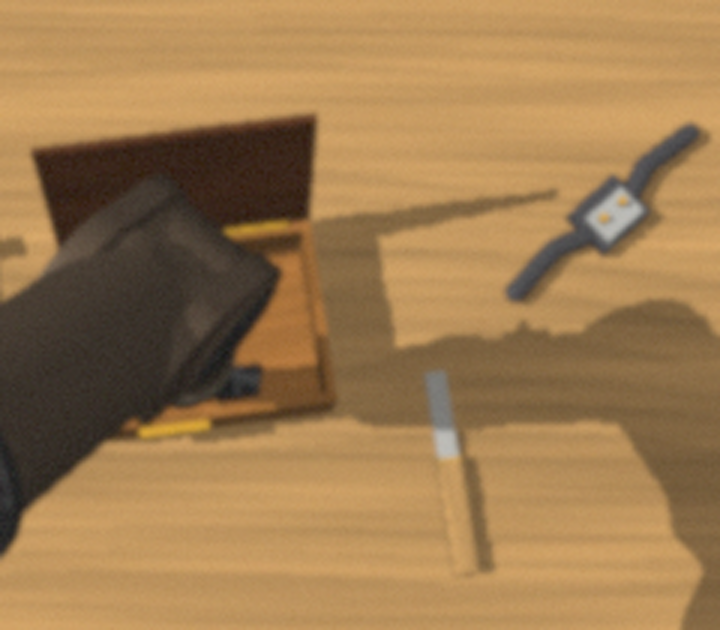

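The arm is still, 0.106 rad past the fourth top and about 0.09 short of the fifth. The lid is open and the blade is flat on the bench. Handing in.

```bash
python3 -c "
from plant import env;print(env.job_done())"; python3 m.py
```

```text
the job is handed in; nothing more can be done
None
the job is handed in; nothing more can be done
```

I handed the job in after about 24.5 s of the 72 s allowed. The hand-in gives no verdict, so the notes below are my own last checks.

- **Lid:** I levered it up with the blade through the slot, then pushed it over with the blade's tip. By geometry it stands at about 1.75 rad, and both cameras show it still past vertical. The fingers stayed clear of it while it was shut.
- **Blade:** It was let go flat on the bench, in front and to the right of the housing, and the pictures show it lying there away from the lever.
- **Lever:** I gripped the knob and swung it clockwise. I felt four clicks, at swings of about 0.175, 0.375, 0.577 and 0.778 rad, close to the 0.20 rad tooth spacing. I stopped at 0.884 rad, about 0.106 past the fourth tooth's top and about 0.09 short of the fifth. The knob was still gripped and the readings were steady over the last 0.5 s.
- **Ebony box and spokeshave:** Nothing came near them, and they look unmoved in the pictures.

Two readings were less tidy. The two cameras disagreed by 3 to 5 mm on positions, so I used the average. About 8 N of sideways and 15 N of vertical force also built up on the tool while holding the knob, well below the limits.

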